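# Unhook a roof tile from the sloping rack and lay it on the bending jig

## Task

Take the terracotta-red roof tile off the sloping rack and leave it lying flat on the two bearers of the bending jig, ribbed face up, centred and square across both bearers (either way round). A hold-down bar passes over its upper end, so first tilt its lower end up by a good 20 degrees with the nib still hooked behind the ledge, and only then lift the nib off the ledge and draw the tile out. Set it down gently, and leave the grey tile, the brass weight and the small sieve where they are.

Things in the scene. Friction and masses are not known exactly. Their poses are not given: they have to be found in the camera images.
- red_tile_centre (a point): Middle of the terracotta-red tile, half-way up pan and rib: 6 mm above the pan's upper face, 18 mm below the rib's top, 18 mm above the pan's underside; centre of mass within 1 mm in x, y. x: along the tile to its head (nib end, the upper end on the rack); y: across; z: out of the ribbed face. On the rack it slopes at 35 degrees, low end to the robot's side.
- red_tile_nib (a point): Middle of the lower inner edge of the red tile's nib: x = +75 mm from the tile's middle, 12 mm below the pan's underside; axes as the tile's. The nib is a bar across the tile's full width under the pan, 12 mm deep, at x = 75 to 85 mm; the pan goes on 30 mm beyond it as a tongue.
- ledge (a point): Middle of the upper rear edge of the rack's ledge. x: up the slope (35 degrees); y: across the rack; z: square off the slope. The ledge is an aluminium bar right across the rack, x = -12 to 0, z = -14 to 0 mm. Hung tiles lie on it (underside at z = 0), nib behind it (x about 0 to 10 mm), at y = +85 and -85 mm, red and grey in either place.
- rack: Fixed teal rack, 372 mm wide (y), 240 deep, 220 high, sloping up to +x; origin on the table under its middle. Steel hold-down bar, 12 mm thick, across above the tongues: axis at x = 33, z = 25 mm in the ledge's axes, 7 mm clear of a hung tile's face. Free space under the tongue. A bar under the tiles' low ends at ledge x = -175 to -163, z below 0. Side rails at y = +-180 mm.
- jig_top (a point): Bending jig, grey base plate 190 (x) x 160 (y) mm with two round steel bearers, 16 mm thick, 150 mm long, along y at x = -50 and +50 mm. This point is midway between them at the height of their tops, 50 mm above the table. The tile goes with its length along x, pan on both bearers, nib outside them (30 mm of room down to the plate).
- red_tile: The red tile, 0.55 to 0.9 kg: pan 230 (x) x 140 (y) x 12 mm; on its upper face, along the middle, a straight upstanding rib 28 mm wide and 24 mm high to grip across, from x = -90 to +60 mm. Origin at the middle of the pan's underside, axes as above.
- jig: The bending jig again: origin under its base plate, on the table, axes as above.
- grey_tile_centre (a point): Middle of the grey tile, same shape as the red one, hung beside it; stays where it is.
- weight_centre (a point): Brass weight 40 mm wide and 55 mm high standing beyond the jig; stays. Point at half its height.
- sieve_centre (a point): Small round steel sieve, 76 mm wide and 40 mm high, standing on the table on the near side of the jig; stays. Point at half its height.
Not all that is in view belongs to the job. Leave any green or pink look-alike of the jig alone.

How it is judged:
By the outcome, as a careful person would: the job done as asked, in the order asked, and still so for the second after the job is handed in, with the robot touching nothing.
It also fails if it takes over 46 s, if anything falls off the work surface, if the arm or the gripper's body presses on something with over 40 N, if the wrist force passes 120 N, or if a joint passes its speed limit or range.

## Robot

A 6-joint arm with a two-finger parallel gripper is mounted at the origin on the work surface. World frame = base frame: x ahead of the robot, y to its left, z up, the work surface at z = 0. Lengths are in m, angles in degrees, forces in N, time in s.
With the tool pointing down it reaches from about 0.4 to 0.825 m from the base axis. Payload 7 kg.
Tool frame: the origin (TCP) lies midway between the tips of the shut fingers; the grasp point (between the pads) lies 19 mm behind it; z points along the fingers, y is the line along which they close (so a half turn about z gives the same grasp; the last joint's range is limited). The gripper opens to 88 mm and grips with 3 to 60 N. Pads are 19 mm wide; open, the fingers measure 130 mm over their backs; the gripper's body (78 mm by 193 mm) begins 47 mm behind the grasp point.
Start: joints at [-47.894, 20.546, 0.682, 0, -70.136, -16.507], TCP at [0.292, -0.609, 0.227] pointing down, gripper open.
Joint ranges: [-176.03, 176.03], [-82.01, 121.73], [-58.28, 71.71], [-173.87, 95.51], [-174.79, -0.11], [-173.66, 173.66]. Speed limits (degrees/s): [136.94, 136.94, 172.46, 180, 180, 180].

## Interface

Orientations are given as a 3x3 rotation matrix whose columns are the frame's x, y, z axes.
In Python, from station import robot gives the robot as it stands. Calls block until the motion is done:
- robot.movep(position, orientation): joint-space move of the TCP to a pose.
- robot.move_l(position, ori=None, speed=0.15): straight line of the TCP; ori=None keeps the orientation; speed is the mean speed in m/s.
- robot.goto_joints(angles): joint-space move.
- robot.set_gripper(opening): opening from 0.0 (shut) to 1.0 (fully open); the grip force is fixed at half the most; returns when the fingers have stopped.
- robot.dwell(seconds).
- robot.solve_ik(position, orientation): joint angles nearest the present ones, or None.
- robot.state(): the state.
- robot.capture(name): name is "scene" or "top" or "wrist"; returns a dict with "image" (400x640x3 uint8, red, green, blue), "intrinsics" (3x3 intrinsics, pixels), "cam_to_world" (4x4, takes a point from camera to world coordinates). Camera axes: x right, y down, z forward; pixel columns grow to the right and rows downward; lengths in m; the calibration is good to about 2 mm. A picture is of the moment at which its call begins. There is no depth.
A pose or a line that the arm cannot do raises robot.MotionError and nothing moves.
- robot.sign_off(): hands the job in; it is judged then, once.
The state is a dict: "clock": time; "joint_pos": joint angles; "dq": joint speeds; "joint_torque": joint torques, N m; "eef_pos": TCP position; "orientation": TCP orientation; "contact_force": force on the tool from outside, world axes, zero at the start; "torque": the same for the moment, N m; "gripper_width": opening from 0.0 (shut) to 1.0 (fully open); "grasp_force": force on a finger pad.
Only numpy, scipy, OpenCV 4.12 (cv2) and the standard library are available. Lean on these libraries where they do the work, as an engineer would, in place of code of your own. Each camera call takes 0.05 s, during which the arm holds its last target. There are 200 camera calls.

## Working session

There is one attempt and no reset: what is moved stays moved. The work goes in short steps, each a Python script; the robot and the scene stay as the last script left them, time stands still between calls to the robot, and variables do not carry over. Pictures are saved under pics/ and viewed, at most 12 in all, crops included, and the job is handed in when it is done.

```bash
ls; mkdir -p pics; python3 - <<'E'
from station import robot
import cv2,numpy as np
for n in("scene","top"):
    c=robot.capture(n); cv2.imwrite(f"pics/{n}0.png",c["image"][:,:,::-1]); np.savez(f"pics/{n}0.npz",**c)
    print(n,np.round(c["intrinsics"],1).tolist(),np.round(c["cam_to_world"],3).tolist())
print(robot.state())
E
```

```text
pics
scene [[465.0, 0.0, 318.9], [0.0, 465.0, 207.8], [0.0, 0.0, 1.0]] [[-0.61, 0.579, -0.541, 1.229], [0.792, 0.429, -0.434, 0.609], [-0.02, -0.693, -0.72, 1.055], [0.0, 0.0, 0.0, 1.0]]
top [[423.6, 0.0, 322.1], [0.0, 423.6, 195.0], [0.0, 0.0, 1.0]] [[0.01, -0.998, 0.061, 0.468], [-1.0, -0.01, 0.004, 0.084], [-0.003, -0.061, -0.998, 1.51], [0.0, 0.0, 0.0, 1.0]]
{'clock': 0.1, 'joint_pos': array([-4.78943833e+01,  2.05887645e+01,  6.40492409e-01, -1.64430108e-02,
       -7.01357727e+01, -1.65066406e+01]), 'dq': array([-0.12406538, -0.18324245,  0.06096868,  0.0111211 , -0.0493453 ,
        0.0094348 ]), 'joint_torque': array([-1.03068956e-03, -5.84162271e+01,  2.93751866e+01,  7.01559573e+00,
        1.01776875e-02, -6.05067135e-05]), 'eef_pos': array([ 0.29143532, -0.60837757,  0.22571543]), 'orientation': array([[-9.01882401e-01, -4.31980927e-01, -7.83270359e-04],
       [-4.31981608e-01,  9.01881522e-01,  1.26924123e-03],
       [ 1.58129061e-04,  1.48306472e-03, -9.99998888e-01]]), 'contact_force': array([-0.18281152, -0.31677001, -0.11499186]), 'torque': array([ 0.02859562, -0.03211763,  0.02821968]), 'grasp_force': 0.0, 'gripper_width': 0.9993112744359384}
```

View pics/scene0.png

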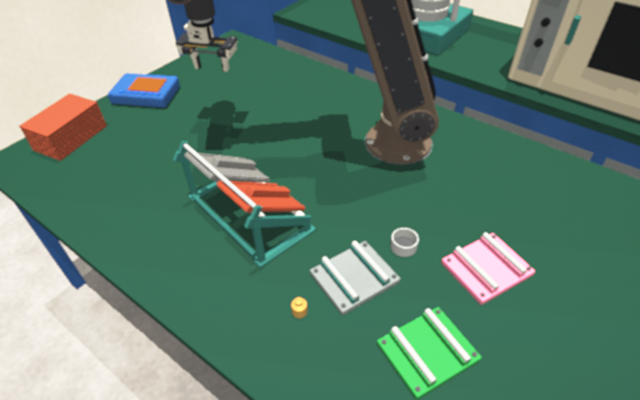

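View pics/top0.png

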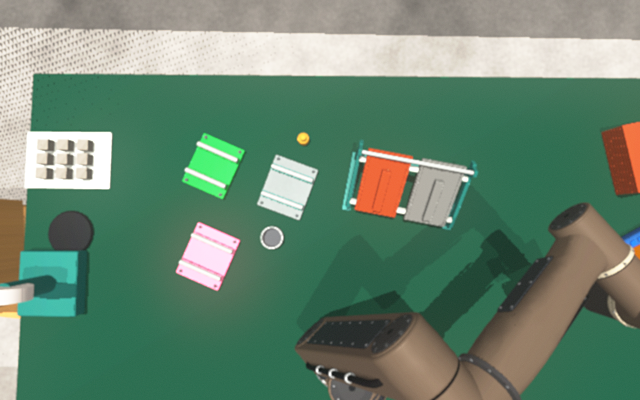

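The scene view shows the red tile (265,195) on the near (+y) side of the rack, the grey tile at (230,165), the grey jig at (355,275), the sieve at (405,241) and the weight at (299,307). In the top view the red tile is at (385,182), the jig at (288,187), the sieve at (271,237) and the weight at (303,138). Next I'll get coarse positions from these two views.

```bash
cat > h.py <<'E'
import numpy as np, cv2
def load(n): return dict(np.load(f"pics/{n}.npz"))
def ray(c,uv):
    uv=np.atleast_2d(np.asarray(uv,float)); T=c["cam_to_world"]
    d=np.c_[uv,np.ones(len(uv))]@np.linalg.inv(c["intrinsics"]).T@T[:3,:3].T
    return T[:3,3],d/np.linalg.norm(d,axis=1)[:,None]
def onz(c,uv,z):
    o,d=ray(c,uv); return o+d*((z-o[2])/d[:,2])[:,None]
def onplane(c,uv,p,n):
    o,d=ray(c,uv); return o+d*(((p-o)@n)/(d@n))[:,None]
def tri(views):
    A=np.zeros((3,3));b=np.zeros(3)
    for c,uv in views:
        o,d=ray(c,uv);P=np.eye(3)-np.outer(d[0],d[0]);A+=P;b+=P@o
    x=np.linalg.solve(A,b)
    return x,[float(np.linalg.norm((np.eye(3)-np.outer(ray(c,uv)[1][0],ray(c,uv)[1][0]))@(x-c["cam_to_world"][:3,3]))) for c,uv in views]
def proj(c,P):
    T=np.linalg.inv(c["cam_to_world"]);q=np.atleast_2d(P)@T[:3,:3].T+T[:3,3];q=q@c["intrinsics"].T
    return q[:,:2]/q[:,2:]
def hsv(c): return cv2.cvtColor(c["image"],cv2.COLOR_RGB2HSV)
def blobs(m,amin=30):
    n,l,s,ce=cv2.connectedComponentsWithStats(m.astype(np.uint8))
    return [(int(s[i,4]),s[i,:4].tolist(),ce[i].round(1).tolist(),l==i) for i in range(1,n) if s[i,4]>=amin]
E
python3 - <<'E'
from h import *
from station import robot
for n in("top0","scene0"):
    c=load(n);H=hsv(c)
    red=((H[...,0]<9)|(H[...,0]>175))&(H[...,1]>150)&(H[...,2]>90)
    for b in blobs(red): print(n,"red",b[:3])
    if n=="top0":
        print(H[187,288],H[187,270], H[160,430],H[138,303])
c=load("top0");H=hsv(c)
print("jig coarse corners", onz(c,[[278,155],[317,168],[299,219],[258,205]],.012).round(3).tolist())
print("rack",onz(c,[[357,145],[476,165],[345,208],[455,228]],.1).round(3).tolist())
print("weight",onz(c,[303,138],.0275),"sieve",onz(c,[271,237],.02))
w=robot.capture("wrist");T=np.eye(4);s=robot.state();T[:3,:3]=s["orientation"];T[:3,3]=s["eef_pos"]
print(w["intrinsics"].round(1).tolist());print((np.linalg.inv(T)@w["cam_to_world"]).round(3).tolist())
crop=cv2.resize(c["image"][120:260,240:490,::-1],None,fx=3.2,fy=3.2,interpolation=cv2.INTER_CUBIC)
cv2.imwrite("pics/topcrop.png",crop)
E
```

```text
top0 red (1854, [602, 122, 38, 72], [623.6, 158.5])
top0 red (90, [369, 148, 44, 10], [390.1, 152.9])
top0 red (2371, [355, 156, 55, 62], [381.3, 186.1])
[ 68   9 235] [ 69   8 232] [ 30  10 181] [ 27 164 255]
scene0 red (3265, [21, 95, 85, 64], [63.5, 126.2])
scene0 red (263, [218, 181, 34, 31], [233.6, 196.5])
scene0 red (1193, [232, 181, 72, 31], [269.4, 196.0])
jig coarse corners [[0.701, 0.248, 0.012], [0.655, 0.109, 0.012], [0.474, 0.17, 0.012], [0.522, 0.316, 0.012]]
rack [[0.723, -0.026, 0.1], [0.66, -0.424, 0.1], [0.511, 0.013, 0.1], [0.449, -0.352, 0.1]]
weight [[0.7596764  0.15930633 0.0275    ]] sieve [[0.40970328 0.26729638 0.02      ]]
[[309.5, 0.0, 316.9], [0.0, 309.5, 199.3], [0.0, 0.0, 1.0]]
[[-0.0, -0.95, -0.311, 0.085], [1.0, -0.0, -0.0, 0.002], [0.0, -0.311, 0.95, -0.157], [0.0, 0.0, 0.0, 1.0]]
```

View pics/topcrop.png

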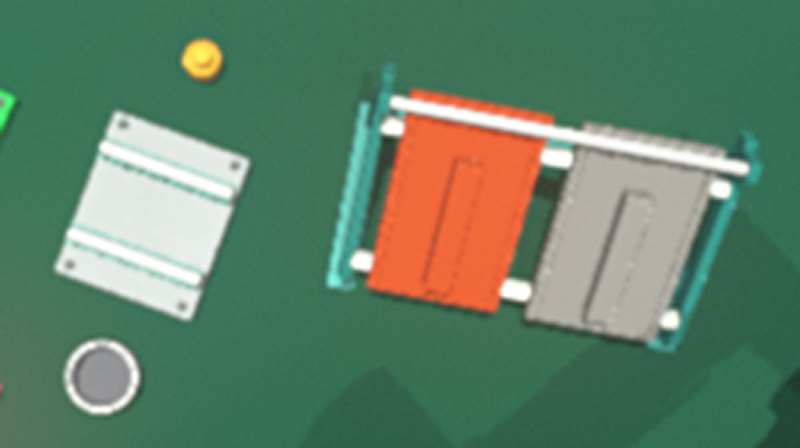

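The crop shows the red tile with its pan corners near crop (410,90), (553,115), (368,288) and (497,312). The hold-down bar crosses the tile just below its tongue end. The jig bearers run (105,147)-(233,193) and (70,234)-(200,279). For accuracy I'll take closer views with the wrist camera.

```bash
cat >> h.py <<'E'
def Rslope(yaw,slope):  # tile axes: x up slope at yaw, z out of face
    a,s=np.radians([yaw,slope]); Rz=np.array([[np.cos(a),-np.sin(a),0],[np.sin(a),np.cos(a),0],[0,0,1]])
    return Rz@np.array([[np.cos(s),0,-np.sin(s)],[0,1,0],[np.sin(s),0,np.cos(s)]])
def tool(R,flip=1): # tool z = -tile z ; tool x = flip*tile x
    return np.c_[flip*R[:,0],-flip*R[:,1],-R[:,2]]
E
python3 - <<'E'
from h import *
from station import robot
c=load("top0")
cs=np.array([[410,90],[553,115],[497,312],[368,288]])/3.2+[240,120]
ctr=cs.mean(0)
P=onz(c,ctr,.14)[0]; print(P)
yaw=-12
R=Rslope(yaw,35);n=R[:,2]
for f in(1,-1):
  for name,p,o in(("view",P+.2*n,tool(R,f)),("grasp",P,tool(R,f)),("tilt",P+[0,0,.06],tool(Rslope(yaw,5),f)),("jigA",np.array([.588,.21,.08]),tool(Rslope(-20,0),f)),("jigview",np.array([.55,.2,.3]),tool(Rslope(-20,0),f))):
    q=robot.solve_ik(p,o); print(f,name,None if q is None else np.round(q,0))
E
```

```text
[ 0.59286152 -0.10725462  0.14      ]
1 view [ 26. -23. -54.  37. -36.  26.]
1 grasp None
1 tilt [ 10.  12. -16.   2. -57.  67.]
1 jigA [ 38.  23. -16.   0. -51.  32.]
1 jigview [ 39.  10.  -4.   0. -76.  31.]
-1 view [  26.  -23.  -54.   37.  -36. -154.]
-1 grasp None
-1 tilt [  10.   12.  -16.    2.  -57. -113.]
-1 jigA [  38.   23.  -16.    0.  -51. -148.]
-1 jigview [  39.   10.   -4.    0.  -76. -149.]
```

```bash
python3 - <<'E'
from h import *
from station import robot
P=np.array([.59,-.107,.14])
for z in(.12,.15,.18):
  for s in(0,10,15,20,25,30,35,40):
    q=robot.solve_ik([P[0],P[1],z],tool(Rslope(-12,s),-1)); print(z,s,None if q is None else np.round(q,0))
for s in(0,-10,-20):
    q=robot.solve_ik([.6,-.107,.25],tool(Rslope(-12,s),-1)); print("bk",s,None if q is None else np.round(q,0))
E
```

```text
0.12 0 [   8.   19.  -17.    0.  -54. -110.]
0.12 10 [  11.   13.  -28.    6.  -39. -117.]
0.12 15 [  12.   11.  -35.   12.  -31. -123.]
0.12 20 [  12.    9.  -43.   23.  -21. -134.]
0.12 25 [   1.    6.  -57.   64.   -6. -166.]
0.12 30 None
0.12 35 None
0.12 40 None
0.15 0 [   8.   17.  -15.    0.  -58. -110.]
0.15 10 [  11.   11.  -26.    6.  -44. -117.]
0.15 15 [  12.    9.  -32.   10.  -36. -122.]
0.15 20 [  13.    6.  -40.   19.  -27. -130.]
0.15 25 [  11.    4.  -49.   36.  -16. -146.]
0.15 30 None
0.15 35 None
0.15 40 None
0.18 0 [   8.   15.  -13.    0.  -62. -110.]
0.18 10 [  11.   10.  -24.    5.  -48. -116.]
0.18 15 [  12.    7.  -30.    9.  -40. -121.]
0.18 20 [  13.    5.  -36.   16.  -32. -128.]
0.18 25 [  13.    2.  -45.   28.  -23. -139.]
0.18 30 [   4.    0.  -56.   59.  -10. -163.]
0.18 35 None
0.18 40 None
bk 0 [   8.   14.   -6.    0.  -70. -110.]
bk -10 [   6.   20.    3.   -3.  -83. -108.]
bk -20 [   5.   27.   12.   -6.  -95. -106.]
```

```bash
python3 - <<'E'
from h import *
from station import robot
P=np.array([.59,-.107,.14])
def shot(n):
    robot.dwell(.15); c=robot.capture("wrist");np.savez(f"pics/{n}.npz",**c);cv2.imwrite(f"pics/{n}.png",c["image"][:,:,::-1])
    print(n,robot.state()["clock"],c["cam_to_world"][:3,3].round(3))
robot.movep([.56,-.19,.32],tool(Rslope(-12,15),-1)); shot("w1")
robot.movep([.56,-.03,.32],tool(Rslope(-12,15),-1)); shot("w2")
robot.movep([.53,.17,.28],tool(Rslope(-20,0),-1)); shot("w3")
E
```

```text
w1 2.1833 [ 0.439 -0.163  0.449]
w2 3.0667 [ 0.439 -0.003  0.45 ]
w3 4.1 [0.449 0.2   0.437]
```

View pics/w2.png

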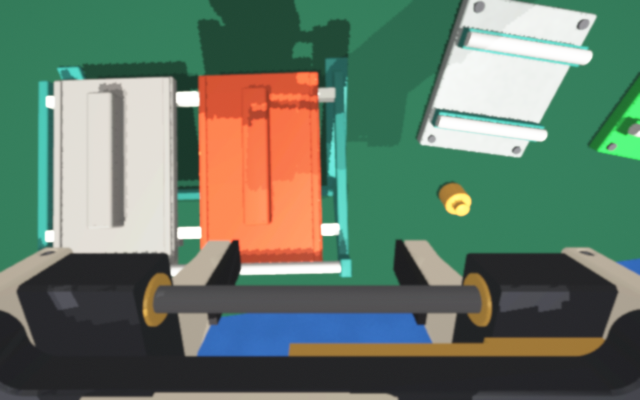

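View pics/w3.png

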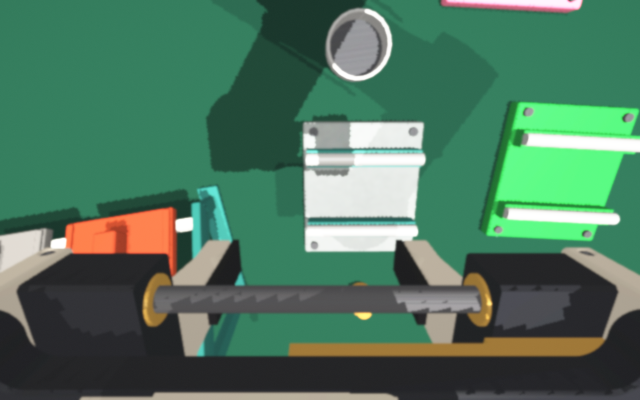

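View pics/w1.png

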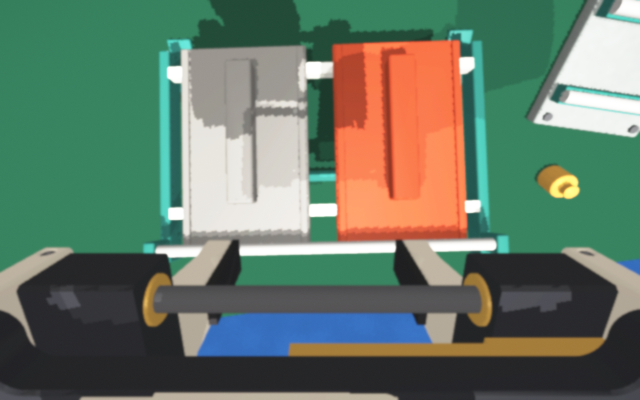

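w1 shows the red tile's face, with its low corners at about (333,44) and (460,40) and its sides running down to (338,240) and (467,237). In w2 the red tile is at (199,76)-(319,262) and the jig bolts are near (480,6), (585,24), (517,150) and (428,139). In w3 the jig is square in view, plate (303,122)-(424,251), with bearers at rows 158 and 229. I'll measure from these.

```bash
cat > meas.py <<'E'
from h import *
def line(pts):
    vx,vy,x,y=cv2.fitLine(np.float32(pts),cv2.DIST_HUBER,0,.01,.01).ravel();n=np.array([-vy,vx]);return np.r_[n,-n@[x,y]]
def meet(a,b):
    p=np.cross(a,b);return p[:2]/p[2]
def tile(c,r0,r1,x0,x1):
    H=hsv(c);m=((H[...,0]<12)|(H[...,0]>172))&(H[...,1]>130)
    B=max(blobs(m&(np.indices(m.shape)[0]<r1+20)&(np.indices(m.shape)[1]>x0)&(np.indices(m.shape)[1]<x1)),key=lambda b:b[0])[3]
    rows=range(r0,r1);L=line([(np.flatnonzero(B[r])[0]-.5,r) for r in rows]);R=line([(np.flatnonzero(B[r])[-1]+.5,r) for r in rows])
    cols=np.flatnonzero(B.any(0));cols=cols[8:-8]
    T=line([(k,np.flatnonzero(B[:,k])[0]-.5) for k in cols])
    return L,R,T
E
python3 - <<'E'
from meas import *
w1,w2,w3,t0=map(load,("w1","w2","w3","top0"))
a=tile(w1,60,225,300,500);b=tile(w2,90,245,180,340)
c1=[meet(a[0],a[2]),meet(a[1],a[2])];c2=[meet(b[0],b[2]),meet(b[1],b[2])]
print(c1,c2)
pts=[tri([(w1,c1[i]),(w2,c2[i])]) for i in(0,1)];print(pts)
A,B=pts[0][0],pts[1][0];print("width",np.linalg.norm(B-A),"yaw",np.degrees(np.arctan2(-(B-A)[0],(B-A)[1])))
yaw=np.degrees(np.arctan2(-(B-A)[0],(B-A)[1]));R=Rslope(yaw,35);M=(A+B)/2
for nm,c,e in(("w1",w1,a),("w2",w2,b)):
    for k in(0,1):
        q=[meet(e[k],[0,1,-r]) for r in(70,220)];g=onplane(c,q,M,R[:,2]);d=g[1]-g[0];print(nm,k,g.round(4).tolist(),"yaw",np.degrees(np.arctan2(d[1],d[0])))
print("head corners in top0",proj(t0,[M+R@[.23,y,0] for y in(-.07,.07)]).round(1),"low",proj(t0,[A,B]).round(1))
for c,cs in((w2,[(480,6),(585,24),(517,150),(428,139)]),(w3,[(313,132),(413,131),(313,245),(410,245)])):
    g=cv2.cvtColor(c["image"],cv2.COLOR_RGB2GRAY)
    for p in cs:
        y0,x0=max(p[1]-7,0),p[0]-7;s=g[y0:p[1]+8,x0:p[0]+8].astype(float);w=np.clip(np.median(s)-30-s,0,None)
        H=hsv(c)[y0:p[1]+8,x0:p[0]+8,1];w[H>70]=0
        yy,xx=np.indices(s.shape);print(p,(xx*w).sum()/w.sum()+x0,(yy*w).sum()/w.sum()+y0,(w>0).sum())
cv2.imwrite("pics/jigcrop.png",np.vstack([cv2.resize(w3["image"][110:260,290:440,::-1],(560,560))[:, :],])) 
E
```

```text
[array([331.37497,  43.1263 ], dtype=float32), array([458.626   ,  39.328247], dtype=float32)] [array([197.95485 ,  75.044754], dtype=float32), array([317.5358 ,  70.51414], dtype=float32)]
[(array([ 0.48392483, -0.15620941,  0.06438959]), [0.0003156498041938905, 0.0003156498041940134]), (array([ 0.50906826, -0.01746052,  0.0646544 ]), [0.00028845509236678546, 0.00028845509236680107])]
width 0.1410089165766293 yaw -10.271410152590345
w1 0 [[0.5082, -0.1607, 0.0818], [0.6427, -0.185, 0.1775]] yaw -10.257081420586903
w1 1 [[0.5372, -0.0224, 0.0845], [0.6708, -0.0461, 0.1795]] yaw -10.042870280267262
w2 0 [[0.4794, -0.1552, 0.0612], [0.6214, -0.1815, 0.1624]] yaw -10.46830573932054
w2 1 [[0.5083, -0.0174, 0.064], [0.6495, -0.043, 0.1644]] yaw -10.306181256093522
head corners in top0 [[411.7 157.1]
 [367.6 148.7]] low [[394.  216.9]
 [353.3 209.1]]
(480, 6) 476.77669902912623 6.098300970873787 74
(585, 24) 579.6502347417841 23.767605633802816 59
(517, 150) 515.8058103975535 149.9862385321101 64
(428, 139) 427.3706943685074 137.58447238928377 68
(313, 132) 313.3928338762215 131.01954397394138 58
(413, 131) 412.5652818991098 131.07455489614244 72
(313, 245) 313.70869033047734 245.35618115055078 63
(410, 245) 404.7447394789579 248.78832665330663 52
```

View pics/jigcrop.png

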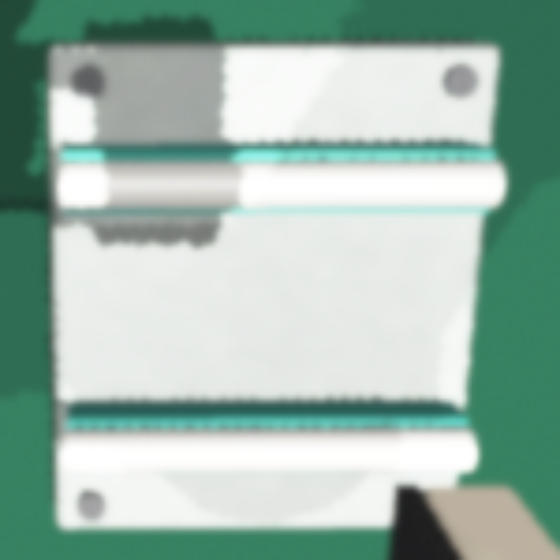

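The crop shows the bolts at (88,80), (460,80) and (91,505). The near bearer runs from (57,187) to (507,185) and the far one from (60,450) to (478,450). Next I cast these rays onto known heights and check the spacing.

```bash
python3 - <<'E'
from h import *
w2,w3,t0=map(load,("w2","w3","top0"))
f=lambda p:np.array(p)/560*150+[290,110]-.4
near=onz(w3,f([[57,187],[507,185]]),.044);far=onz(w3,f([[60,450],[478,450]]),.044)
print(near.round(4).tolist(),far.round(4).tolist())
for s in(near,far):
    d=s[1]-s[0];print("len",np.linalg.norm(d),"yaw",np.degrees(np.arctan2(-d[0],d[1])))
d=far.mean(0)-near.mean(0);print("gap",np.linalg.norm(d),"centre",(near.mean(0)+far.mean(0))/2)
g=cv2.cvtColor(w2["image"],cv2.COLOR_RGB2GRAY)
w2b=[]
for p in[(480,6),(585,24),(517,150),(428,139)]:
    y0,x0=max(p[1]-9,0),p[0]-9;s=g[y0:p[1]+10,x0:p[0]+10];S=hsv(w2)[y0:p[1]+10,x0:p[0]+10]
    m=(S[...,1]<60)&(s<165)
    for b in blobs(m,6): print(p,b[0],b[1],np.array(b[2])+[x0,y0])
    cand=min((b for b in blobs(m,6)),key=lambda b:np.hypot(*(np.array(b[2])+[x0,y0]-p)),default=None)
    w2b.append(None if cand is None else np.array(cand[2])+[x0,y0])
w3b=[(313.4,131.2),(412.9,131.2),None,(314.0,245.3)]
for a,b in zip(w2b,w3b):
    if a is not None and b is not None: print("bolt",tri([(w2,a),(w3,b)]))
for h in(.008,.012,.02):
    q=onz(w3,[w3b[0],w3b[1],w3b[3]],h);e=q[1]-q[0];print(h,"centre",((q[1]+q[2])/2).round(4),np.linalg.norm(q[1]-q[0]),np.linalg.norm(q[2]-q[0]),np.degrees(np.arctan2(-e[0],e[1])))
E
```

```text
[[0.5148, 0.1598, 0.044], [0.5673, 0.3052, 0.044]] [[0.6072, 0.1259, 0.044], [0.6603, 0.2713, 0.044]]
len 0.15465950064814626 yaw -19.82700579220566
len 0.15482740790673988 yaw -20.087596575288945
gap 0.09873680579119479 centre [0.58739012 0.21555001 0.044     ]
(480, 6) 89 [3, 2, 10, 10] [478.2   6.3]
(585, 24) 81 [1, 5, 11, 9] [581.9  23.8]
(517, 150) 38 [4, 5, 8, 7] [515.4 149.3]
(428, 139) 39 [0, 0, 5, 13] [420.3 134.6]
(428, 139) 28 [9, 5, 6, 6] [430.7 137.5]
bolt (array([0.48721036, 0.1813408 , 0.01850857]), [7.657716920761527e-06, 7.65771692050769e-06])
bolt (array([0.53235793, 0.30539496, 0.01884197]), [0.00016186916249335127, 0.00016186916249319675])
bolt (array([0.64336935, 0.12426129, 0.01913978]), [0.0010306016730340618, 0.0010306016730339694])
0.008 centre [0.5922 0.2151 0.008 ] 0.13549231474932472 0.1718945867658128 -20.082956746196768
0.012 centre [0.5909 0.215  0.012 ] 0.13422998447980566 0.17029311039837147 -20.082956746196803
0.02 centre [0.5882 0.2147 0.02  ] 0.13170532394076734 0.1670901576634889 -20.08295674619679
```

The measurements agree. Jig: centre (0.588, 0.215), yaw −20°, plate top about 19 mm. Tile: yaw −10.3°, width 141 mm against 140 mm given. At 35° the tool is out of reach, so I'll grip with the tool pitched 15° less than the tile normal, and pre-check IK for every waypoint.

```bash
cat > plan.py <<'E'
from h import *
from station import robot
DEL=15.; YAW=-10.27; JY=-20.; J=np.array([.588,.215,.05])
R0=Rslope(YAW,35); O0=np.array([.4965,-.0868,.0645])+R0@[.115,0,-.012]   # tile origin on rack
NIB=np.array([.075,0,-.012]); N0=O0+R0@NIB
G=np.array([-.004,0,.0165])          # TCP in tile frame
def tcp(O,yaw,slope): return O+Rslope(yaw,slope)@G, tool(Rslope(yaw,slope-DEL),-1)
def by_nib(dx,dz,th,draw=0):  # nib shifted dx,dz (ledge axes) from rest, tile tilted th, drawn along its plane
    R=Rslope(YAW,35-th); return N0+R0@[dx,0,dz]-R@NIB-R[:,0]*draw, YAW, 35-th
TH=28
steps=[by_nib(.0015,.0015,0)]+[by_nib(.002,.002,t) for t in(5,10,16,22,TH)]
lift=[by_nib(.002,.0155,TH),by_nib(.002,.0155,TH,.075)]
E
python3 - <<'E'
from plan import *
print(O0,N0)
p,o=tcp(O0,YAW,35)
W=[("pre",p-.07*o[:,2],o),("grasp",p,o)]+[("t",)+tcp(*s) for s in steps]+[("l",)+tcp(*s) for s in lift]
W+=[("up",W[-1][1]+[0,0,.1],W[-1][2]),("jig+",)+tcp(J+[0,0,.12],JY,0),("jig",)+tcp(J,JY,0)]
for n,p,o in W:
    q=robot.solve_ik(p,o);print(n,p.round(3),None if q is None else np.round(q,0))
E
```

```text
[ 0.59596586 -0.10482222  0.12063147] [ 0.66319061 -0.11700266  0.15381987]
pre [ 0.56  -0.098  0.198] [  15.    0.  -38.   15.  -35. -126.]
grasp [ 0.583 -0.103  0.132] [  13.    7.  -42.   20.  -24. -130.]
t [ 0.584 -0.103  0.134] [  13.    7.  -42.   20.  -24. -130.]
t [ 0.582 -0.102  0.142] [  13.    9.  -34.   10.  -34. -121.]
t [ 0.581 -0.102  0.149] [  11.   11.  -27.    5.  -43. -115.]
t [ 0.581 -0.102  0.158] [  10.   13.  -20.    2.  -53. -111.]
t [ 0.582 -0.102  0.167] [   9.   16.  -13.   -1.  -62. -108.]
t [ 0.583 -0.102  0.175] [   7.   20.   -7.   -3.  -71. -107.]
l [ 0.575 -0.101  0.186] [   8.   19.   -7.   -3.  -72. -107.]
l [ 0.502 -0.088  0.177] [  10.   12.  -17.   -3.  -68. -109.]
up [ 0.502 -0.088  0.277] [  10.    8.   -8.   -3.  -81. -110.]
jig+ [0.584 0.216 0.186] [  31.   25.    5.  -12.  -80. -138.]
jig [0.584 0.216 0.066] [  31.   31.   -2.  -13.  -68. -135.]
```

```bash
python3 - <<'E'
from plan import *
p,o=tcp(O0,YAW,35)
st=lambda n:(lambda s:print(n,round(s["clock"],2),"F",s["contact_force"].round(1),"w",round(s["gripper_width"],3),"g",round(s["grasp_force"],1),"e",s["eef_pos"].round(4)))(robot.state())
robot.movep([.5,0.05,.3],tool(Rslope(YAW,35-DEL),-1))
robot.movep(p-.07*o[:,2],o); robot.dwell(.1)
st("pre"); print(p)
robot.move_l(p-.006*o[:,2],speed=.06); st("near")
for k in(4,2,0):
    robot.move_l(p-.001*k*o[:,2],speed=.02); s=robot.state(); st(k)
    if np.linalg.norm(s["contact_force"])>6: print("contact"); break
c=robot.capture("wrist");cv2.imwrite("pics/g1.png",c["image"][:,:,::-1])
robot.set_gripper(0.0); robot.dwell(.2); st("gripped")
E
```

```text
pre 5.55 F [0.2 0.2 0.4] w 1.001 g 0.0 e [ 0.5608 -0.0975  0.1981]
[ 0.58342937 -0.10255073  0.13185317]
near 6.77 F [ 0.1 -0.1  0.4] w 1.001 g 0.0 e [ 0.5816 -0.1021  0.1379]
4 7.02 F [ 0.1  0.7 -0.2] w 0.998 g 0.0 e [ 0.5821 -0.1023  0.1357]
2 7.27 F [0.4 0.  0.5] w 0.998 g 0.0 e [ 0.5826 -0.1025  0.1335]
0 7.52 F [-6.2  1.   7.7] w 1.005 g 5.1 e [ 0.5836 -0.1026  0.1326]
contact
gripped 8.74 F [-4.7 -2.5  8. ] w 0.317 g 36.4 e [ 0.5833 -0.1031  0.1325]
```

View pics/g1.png

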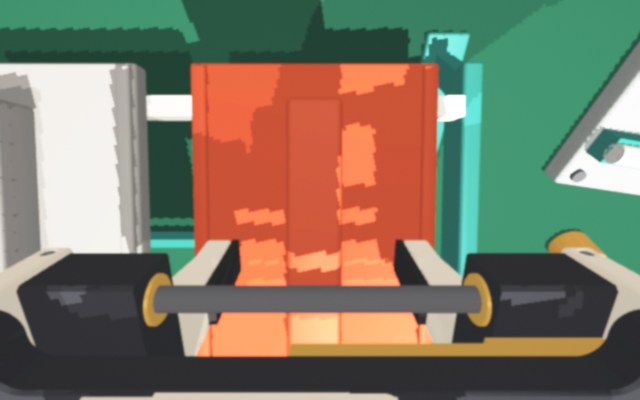

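The fingers straddle the rib centrally and hold it: the measured 27.9 mm matches the 28 mm rib, after a light touch on the pan. Now the tilt, with force checks.

```bash
python3 - <<'E'
from plan import *
def st(n):
    s=robot.state();print(n,round(s["clock"],2),"F",s["contact_force"].round(1),"M",s["torque"].round(2),"w",round(s["gripper_width"],3),"e",s["eef_pos"].round(4));return s
for i,a in enumerate(steps):
    p,o=tcp(*a); robot.move_l(p,o,speed=.02 if i else .01); s=st(i)
    if np.linalg.norm(s["contact_force"])>30: print("STOP");break
robot.dwell(.4); st("tilted")
for n in("scene","top","wrist"):
    c=robot.capture(n);np.savez(f"pics/{n}T.npz",**c)
    if n=="scene": a=cv2.resize(c["image"][120:280,150:350,::-1],(600,480),interpolation=cv2.INTER_CUBIC);cv2.imwrite("pics/tiltS.png",a)
E
```

```text
0 9.1 F [-0.4 -0.  -5.6] M [ 0.    1.53 -0.11] w 0.314 e [ 0.5832 -0.1027  0.1331]
1 9.65 F [-0.6 -0.1 -6.6] M [ 0.22  1.58 -0.01] w 0.315 e [ 0.5816 -0.1025  0.1408]
2 10.17 F [-0.4 -0.2 -7.7] M [0.2  1.12 0.02] w 0.319 e [ 0.5808 -0.1024  0.1484]
3 10.76 F [-0.6 -0.4 -7.5] M [0.07 0.48 0.03] w 0.316 e [ 0.5805 -0.1022  0.1573]
4 11.35 F [-0.7  0.1 -7.1] M [-0.08 -0.12 -0.02] w 0.314 e [ 0.5813 -0.1022  0.1662]
5 11.94 F [ 0.3  0.2 -7.5] M [-0.15 -0.74 -0.01] w 0.317 e [ 0.5829 -0.1025  0.1749]
tilted 12.34 F [ 1.1 -0.3 -7.1] M [-0.18 -0.8  -0.  ] w 0.313 e [ 0.583  -0.1024  0.1754]
```

View pics/tiltS.png

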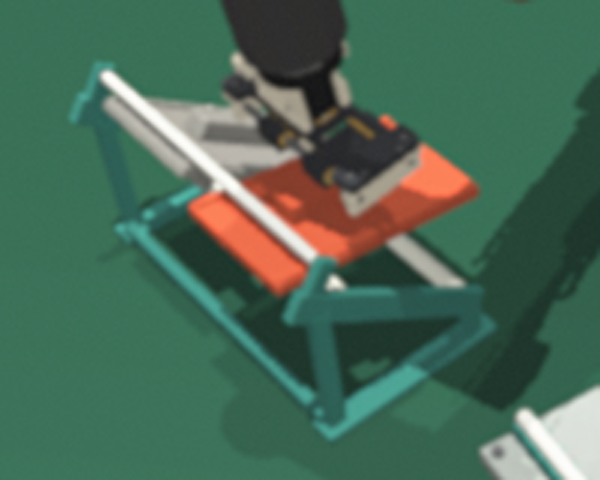

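The tile is tilted about 28°, with its head still under the bar, hooked and without stray forces. The arm is carrying all of its weight (about 7 N). Next I lift and draw it out.

```bash
python3 - <<'E'
from plan import *
def st(n):
    s=robot.state();print(n,round(s["clock"],2),"F",s["contact_force"].round(1),"M",s["torque"].round(2),"w",round(s["gripper_width"],3));return s
seq=[by_nib(.002,.009,TH),by_nib(.002,.0155,TH),by_nib(.002,.0155,TH,.012),by_nib(.002,.0155,TH,.03),by_nib(.002,.0155,TH,.085)]
for i,a in enumerate(seq):
    p,o=tcp(*a); robot.move_l(p,o,speed=.03 if i<4 else .07); s=st(i)
    if np.linalg.norm(s["contact_force"])>20: print("STOP");break
else:
    robot.move_l(p+[0,0,.08],o,speed=.12)
    robot.movep(*tcp(np.array([.55,.1,.22]),-15,0))
    robot.movep(*tcp(J+[0,0,.07],JY,0)); robot.dwell(.3); st("above jig")
    for n in("scene","wrist"):
        c=robot.capture(n);np.savez(f"pics/{n}J.npz",**c)
E
```

```text
0 12.88 F [ 0.7 -0.2 -7.1] M [-0.22 -0.8  -0.03] w 0.318
1 13.24 F [ 0.1 -0.1 -7.4] M [-0.22 -0.84  0.01] w 0.315
2 13.79 F [ 1.2  0.7 -7.3] M [-0.17 -0.77 -0.07] w 0.314
3 14.54 F [-0.3  0.2 -7.5] M [-0.13 -0.83  0.02] w 0.32
4 15.47 F [ 0.6  0.2 -6.8] M [-0.14 -0.83 -0.02] w 0.315
above jig 18.07 F [ 0.  -0.4 -6.5] M [-0.61 -1.44 -0.01] w 0.313
```

```bash
python3 - <<'E'
from meas import *
from plan import *
w=load("wristJ");cv2.imwrite("pics/wJ.png",w["image"][:,:,::-1])
L,R,T=tile(w,90,225,150,480)
c=[meet(L,T),meet(R,T)];s=robot.state()
# actual tile frame from tool pose
Rt=np.c_[-s["orientation"][:,0],s["orientation"][:,1],-s["orientation"][:,2]]@Rslope(0,DEL)
O=s["eef_pos"]-Rt@G; ex=proj(w,[O+Rt@[-.115,y,.012] for y in(-.07,.07)])
print("seen",np.round(c,1).tolist(),"expected",ex.round(1).tolist(),O.round(4),Rt.round(3).tolist())
q=onplane(w,c,O+Rt@[0,0,.012],Rt[:,2]);print(((q-O)@Rt).round(4))
E
```

```text
seen [[192.89999389648438, 63.20000076293945], [440.5, 64.5999984741211]] expected [[190.0, 61.0], [438.7, 60.8]] [0.5882 0.2146 0.1207] [[0.939, 0.343, -0.001], [-0.343, 0.939, -0.001], [0.001, 0.001, 1.0]]
[[-0.1138 -0.0684  0.012 ]
 [-0.1129  0.071   0.012 ]]
```

View pics/wJ.png

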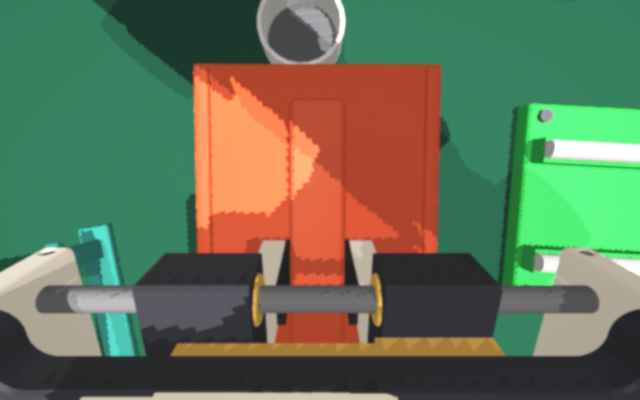

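The tile hangs square in the grip, low corners at (193,63) and (440,65), within 2 mm of where they should be. I'll apply that small offset and set the tile down, watching the force.

```bash
python3 - <<'E'
from plan import *
def st(n):
    s=robot.state();print(n,round(s["clock"],2),"F",s["contact_force"].round(1),"M",s["torque"].round(2),"z",s["eef_pos"][2].round(4));return s
C=J-Rslope(JY,0)@[.0016,.0012,0]
robot.move_l(*tcp(C+[0,0,.008],JY+.2,0),speed=.06); robot.dwell(.2)
f0=st("hover")["contact_force"][2]
for k in np.arange(6,-5.1,-1):
    robot.move_l(*tcp(C+[0,0,k/1000],JY+.2,0),speed=.012); s=robot.state()
    if s["contact_force"][2]-f0>3: break
st(k); robot.dwell(.2); st(k)
robot.set_gripper(.75); robot.dwell(.3); s=st("open")
o=s["orientation"];p=s["eef_pos"]
robot.move_l(p-.06*o[:,2],speed=.08)
robot.movep(p+[-.06,0,.17],tool(Rslope(JY,0),-1)); robot.dwell(.3); st("away")
for n in("wrist","scene","top"):
    c=robot.capture(n);np.savez(f"pics/{n}F.npz",**c);cv2.imwrite(f"pics/{n}F.png",c["image"][:,:,::-1])
E
```

```text
hover 19.55 F [ 0.   0.7 -6. ] M [-0.51 -1.47 -0.04] z 0.0749
-3.0 22.12 F [-2.6 -0.6 -0.7] M [-0.46 -0.43  0.09] z 0.0641
-3.0 22.32 F [-1.9 -0.9  1.7] M [-0.38  0.06  0.09] z 0.0641
open 23.44 F [0.4 0.3 6.3] M [-0.05 -0.38 -0.07] z 0.0642
away 25.26 F [-0.7 -1.1  0.1] M [-0.09 -0.03 -0.  ] z 0.2327
```

View pics/wristF.png

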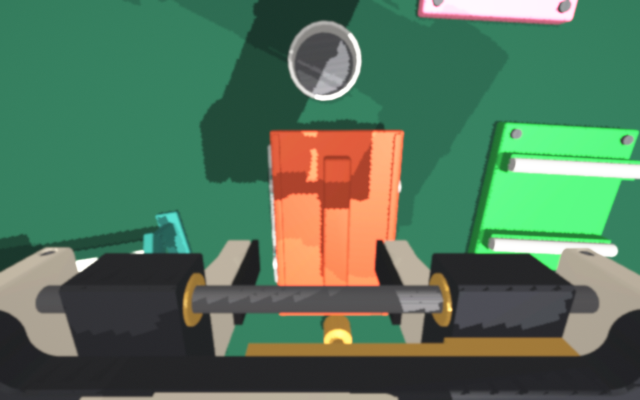

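The tile lies on the jig, with its low corners at (269,131) and (403,131). The sieve and weight are undisturbed. I'll check the numbers before handing in.

```bash
python3 - <<'E'
from meas import *
from plan import J
w=load("wristF");L,R,T=tile(w,150,225,250,420)
q=onz(w,[meet(L,T),meet(R,T)],.062);print(((q-J)@Rslope(-20,0)).round(4))
e=q[1]-q[0];print("yaw",np.degrees(np.arctan2(-e[0],e[1])))
for n in("top0","topF"):
    c=load(n);H=hsv(c)
    for b in blobs((H[...,0]>20)&(H[...,0]<32)&(H[...,1]>130)&(H[...,2]>150),20):
        if 200<b[2][0]<450: print(n,"brass",b[2])
t=load("topF");m=hsv(t);m=((m[...,0]<12)|(m[...,0]>172))&(m[...,1]>130)
for b in blobs(m,300): print(b[:3])
print("expected top px",proj(t,[J+Rslope(-20,0)@[x,y,.012] for x,y in((.115,.07),(.115,-.07),(-.115,-.07),(-.115,.07))]).round(1).tolist())
E
```

```text
[[-0.1167 -0.0691  0.012 ]
 [-0.1165  0.0695  0.012 ]]
yaw -20.071927283069527
top0 brass [302.1, 137.6]
topF brass [302.1, 137.7]
(2139, [602, 122, 38, 73], [623.9, 156.8])
(669, [270, 148, 47, 49], [291.4, 173.9])
expected top px [[278.6, 147.2], [316.5, 161.4], [292.8, 224.1], [254.5, 209.6]]
```

View pics/sceneF.png

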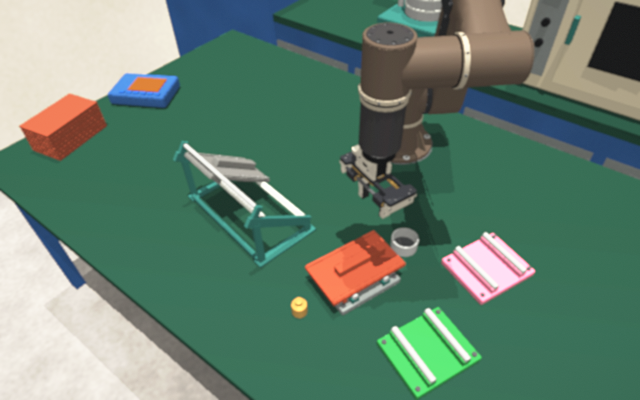

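The scene view shows the tile flat on both bearers at (355,270). The grey tile, weight and sieve haven't moved, and the gripper is clear. By measurement it is within 2 mm of centre and 0.1° of square.

```bash
python3 -c "
from station import robot
print(robot.sign_off(), robot.state()['clock'])"
```

```text
the job is handed in; nothing more can be done
the job is handed in; nothing more can be done
```

The job is handed in: I tilted the red tile about 28° while it was still hooked, then lifted it off and drew it out. It now lies flat on both bearers, rib up, about 2 mm off centre and 0.1° off square by my measurement, with the grey tile, weight and sieve left where they were.

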